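# Clamp a plaster dental model in the crank vise

### The arm

A 7-joint arm with a two-finger parallel gripper is mounted at the origin on the work surface. World frame = base frame: x ahead of the robot, y to its left, z up, the work surface at z = 0. Lengths are in m, angles in rad, forces in N, time in s.
With the tool pointing down it reaches from about 0.4 to 0.9 m from the base axis. Payload 5.6 kg.
Tool frame: the origin (TCP) lies midway between the tips of the shut fingers; the grasp point (between the pads) lies 19 mm behind it; y points along the fingers, z is the direction in which the jaws open and shut, and the axes are right-handed (so a half turn about y gives the same grasp; the last joint's range is limited). The gripper opens to 92 mm and grips with 3 to 60 N. Pads are 20 mm wide; open, the fingers measure 128 mm over their backs; the gripper's body (75 mm by 189 mm) begins 69 mm behind the grasp point.
Start: joints at [1.168, 0.468, -0.012, 1.603, 0.006, 1.071, -0.056], TCP at [0.229, -0.608, 0.215] pointing down, gripper open.
Joint ranges: [-2.53, 2.53], [-0.31, 2.02], [-1.57, 1.55], [0.28, 2.44], [-1.29, 4.43], [0.15, 1.84], [-2.92, 2.92]. Speed limits (rad/s): [2.57, 2.57, 3.14, 3.14, 3.14, 3.14, 3.14].

### API

Orientations are given as a 3x3 rotation matrix whose columns are the frame's x, y, z axes.
In Python, from station import env, effector, solver, viewer, workorder, search_frame, tip_of gives the robot as it stands. Calls block until the motion is done:
- env.reach(position, orientation): joint-space move of the TCP to a pose.
- env.movel(position, frame=None, rate=0.15): straight line of the TCP; frame=None keeps the orientation; rate is the mean speed in m/s.
- env.goto_joints(angles): joint-space move.
- effector.release() and effector.grasp(squeeze=None): open the fingers fully, or close them until they stop; squeeze is the grip in N (None keeps the last).
- env.pause(seconds).
- solver.inverse_kinematics(position, orientation): joint angles nearest the present ones, or None.
- env.sense(): the state.
- viewer.read_camera(name): name is "scene" or "top" or "wrist"; returns (picture, depth): 420x560x3 uint8, red, green, blue; 420x560 float32, m along the optical axis (not along the pixel's ray), 0 where there is no reading.
- viewer.camera_info(name): a dict with "intrinsics" (3x3 intrinsics, pixels), "eye" and "rotation" of the camera in the world; the wrist camera has in their place "T_tool_cam" (4x4, takes a point from camera to tool coordinates, whose origin is the TCP and whose axes are the tool frame's). Camera axes: x right, y up, looking along -z (the intrinsics and any distortion apply to the point x, -y, -z); pixel columns grow to the right and rows downward; lengths in m; the calibration is good to about 2 mm. A picture is of the moment at which its call begins: read the wrist's pose just before it. camera_info takes no time and is no camera call.
A pose or a line that the arm cannot do raises env.PlanningError and nothing moves.
- workorder.finish_job(): hands the job in, once; it reports no verdict.
Trained networks look in the newest picture that a camera, given by its name, has taken for a name from the list of things; names that differ only in an ending like _2 or _b are one class to them, and where a whole thing is asked for, a point or a joint stands for the part that bears it (a point fixed in the world has none). Each returns a list of dicts, best first, with "score" (0 to 1); they miss things now and then, are a little off and sometimes report something else, mostly with a low value. They report only what shows in the picture. A call takes as long as a camera call. They do not tell look-alikes from the thing itself.
- search_frame(camera, name): "at" ([x, y, z] in m, in world coordinates, good to about 4 mm: the middle of the surface that is visible of it).
- tip_of(camera, name): "at" ([x, y, z] in m, in world coordinates, good to about 4 mm: a listed point, or the origin of a listed thing).
The state is a dict: "t": time; "joint_positions": joint angles; "joint_velocities": joint speeds; "tau": joint torques, N m; "ee_pos": TCP position; "tcp_rot": TCP orientation; "wrist_force": force on the tool from outside, world axes, zero at the start; "moment": the same for the moment, N m; "gripper_width": finger opening in m.
Only numpy, scipy, OpenCV 4.12 (cv2) and the standard library are available. Lean on these libraries where they do the work, as an engineer would, in place of code of your own. Each camera call takes 0.05 s, during which the arm holds its last target.

### The job

Clamp the plaster dental model in the vise for viewing under the microscope. Swing the folded orange crank handle upright and push it straight down into the wheel until it latches and the red lock pin is pulled up, then crank the wheel clockwise (seen from above) until the sprung jaw pad holds the model against the backstop. Be gentle: stop with the pad's spring squeezed about half-way, never near its end, leave the handle latched upright, let go, and leave the bottle, spatula and dish alone.

Things in the scene. Friction and masses are not known exactly. Their poses are not given: they have to be found in the camera images.
- vise: Grey vise base, 130 x 400 x 30 mm, fixed to the bench; origin at the centre of its underside, y along its length. The hand wheel stands at its -y end, axis vertical, 127 mm from the origin; the blue jaw slides along the bed towards +y; the blue backstop at the +y end has been set by its last user with its face somewhere between y = 85 and 120 mm (not reported, it does not move in use). Bed top 30 mm, wheel face 62 mm above the bench; jaw, backstop and model stay below 90 mm.
- hub (a point): Centre of the wheel's flat upper face (disc of 70 mm radius), on its vertical axis; z up; its x points to the handle's hinge. It turns with the wheel.
- hinge (a point): Axis of the folding handle's hinge on the wheel, 52 mm from the wheel axis and 36 mm above the wheel's face. The hinge axis is this point's y, tangential to the wheel; x points radially outwards.
- grip_mid (a point): Centre of the orange cylindrical grip (18 mm diameter, 70 mm long, spins freely on its rod); x runs along the handle from the grip towards the hinge. It is 68 mm from the hinge (54 mm when pressed home); the handle ends 38 mm beyond it. Folded, the handle lies level over the wheel face, 36 mm above it, pointing from the hinge across the hub.
- fold (a joint): Fold angle of the handle: 0 lying flat across the wheel, 1.571 upright (it can be pressed in only here; within about 0.1 the rounded tail still finds the slot; latched, it keeps about 0.08 of play), stop at 1.85. It stays where it is left (about 1 to 2 N at the grip). It starts flat or up to 0.35 raised.
- press (a joint): How far the handle is pushed along its own axis into the wheel, 0 to 0.014 m (bottom). Only when upright does its tail enter the latch slot; off upright it meets solid steel. Pushing takes about 4 to 6 N and it stays where it is left. Latched from 0.0115 on; push to the stop. The red lock pin rises with it and frees the wheel only after about 0.010.
- wheel (a joint): Wheel angle in rad, clockwise from above positive, starts at 0. Locked to about 0.11 rad until the handle is latched. Each rad moves the jaw 12 mm towards the backstop; the wheel stays where it is left. Turning takes a steady 4 to 7 N at the handle plus 0.23 N for each N of clamping; 3.3 to 6.8 rad are needed, depending on the backstop.
- jaw: Blue jaw carriage, 110 mm wide, 50 mm high, with a rubber-faced pad in front of it on two springs: the free pad's face lies at the origin's y, at y = 0 of the vise at the start; y points to the backstop. The pad yields 1 mm per 3 N, 16 mm in all; right clamping is about 8 mm (24 N): 8 N is too loose, 36 N crushes the plaster.
- model: Loose cream plaster dental model, 0.25 kg: block 64 x 50 x 24 mm with an arch of teeth on top (33 mm high in all), 50 mm along the clamping direction; origin at the centre of its underside. It lies on the bed between jaw and backstop, is touching neither, and slides when pushed.
- dropper: Bystander: black dropper bottle, 38 mm diameter, 85 mm high; origin under its centre.
- spatula: Bystander: mixing spatula 170 mm long with green handle, lying.
- dish: Bystander: white ceramic dish, 70 mm diameter, 30 mm high; origin under its centre.
Things that resemble listed ones, but are neither listed nor needed, are in the scene too. Leave any purple look-alike of the model alone.

How it is judged:
By the outcome, as a careful person would: the job done as asked, in the order asked, and still so for the second after the job is handed in, with the robot touching nothing.
It also fails if it takes over 72 s, if anything falls off the work surface, if the arm or the gripper's body presses on something with over 40 N, if the wrist force passes 120 N, or if a joint passes its speed limit or range.

## Working session

There is one attempt and no reset: what is moved stays moved. The work goes in short steps, each a Python script; the robot and the scene stay as the last script left them, time stands still between calls to the robot, and variables do not carry over. Pictures are saved under pics/ and viewed, and the job is handed in when it is done.

```bash
ls; mkdir -p pics; python3 - <<'E'
from station import env, effector, solver, viewer, workorder, search_frame, tip_of
import cv2, numpy as np
s=env.sense(); print({k:np.round(v,3).tolist() for k,v in s.items()})
for c in ["scene","top","wrist"]:
    p,d=viewer.read_camera(c); cv2.imwrite(f"pics/a_{c}.png",p[:,:,::-1]); np.save(f"pics/a_{c}.npy",d)
    print(c,viewer.camera_info(c))
for c in ["scene","top"]:
    for n in ["hub","hinge","grip_mid","vise","jaw","model"]:
        print(c,n,[(round(r["score"],2),np.round(r["at"],3).tolist()) for r in tip_of(c,n)[:3]])
print(env.sense()["t"])
E
```

```text
pics
{'t': 0.0, 'joint_positions': [1.168, 0.468, -0.012, 1.604, 0.006, 1.071, -0.056], 'joint_velocities': [-0.0, -0.002, 0.0, -0.001, 0.001, -0.0, -0.001], 'tau': [0.0, -52.057, -0.012, -24.374, -0.057, 0.017, 0.0], 'ee_pos': [0.229, -0.608, 0.214], 'tcp_rot': [[-0.936, -0.001, 0.352], [-0.352, 0.002, -0.936], [0.0, -1.0, -0.002]], 'wrist_force': [-0.505, 0.209, 0.363], 'moment': [0.019, -0.04, -0.01], 'gripper_width': 0.092}
scene {'intrinsics': array([[525.12672954,   0.        , 284.72807694],
       [  0.        , 525.12672954, 207.87680293],
       [  0.        ,   0.        ,   1.        ]]), 'eye': array([1.172195  , 0.72302656, 1.15161418]), 'rotation': array([[-0.77742907, -0.47350507,  0.41400119],
       [ 0.62893552, -0.59218914,  0.50373816],
       [ 0.00664444,  0.65200075,  0.75818921]])}
top {'intrinsics': array([[458.72427831,   0.        , 272.59405131],
       [  0.        , 458.72427831, 212.23919911],
       [  0.        ,   0.        ,   1.        ]]), 'eye': array([0.34424424, 0.01960876, 1.38460533]), 'rotation': array([[-8.44827343e-03,  9.82490828e-01, -1
[... 673 characters left out ...]
ne hub [(0.64, [0.588, -0.097, 0.065])]
scene hinge [(0.81, [0.646, -0.096, 0.1])]
scene grip_mid [(0.61, [0.443, 0.424, -0.002]), (0.46, [0.572, -0.095, 0.102])]
scene vise [(0.91, [0.596, 0.032, 0.002])]
scene jaw [(0.83, [0.593, 0.032, 0.03])]
scene model [(0.93, [0.595, 0.08, 0.028]), (0.92, [0.745, 0.209, 0.004]), (0.89, [0.45, 0.162, 0.002])]
top hub [(0.92, [0.588, -0.1, 0.061])]
top hinge [(0.78, [0.644, -0.099, 0.094])]
top grip_mid [(0.6, [0.571, -0.097, 0.104])]
top vise [(0.73, [0.59, 0.031, 0.001])]
top jaw [(0.75, [0.595, 0.032, 0.031]), (0.74, [0.567, -0.408, 0.005])]
top model [(0.94, [0.419, -0.006, 0.003]), (0.93, [0.748, 0.207, -0.001]), (0.63, [0.592, 0.083, 0.032])]
0.75
```

View pics/a_scene.png

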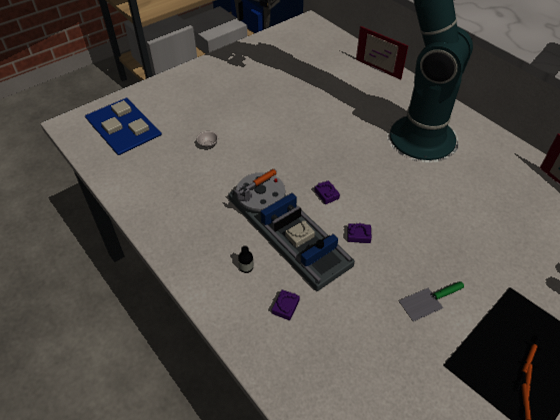

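View pics/a_top.png

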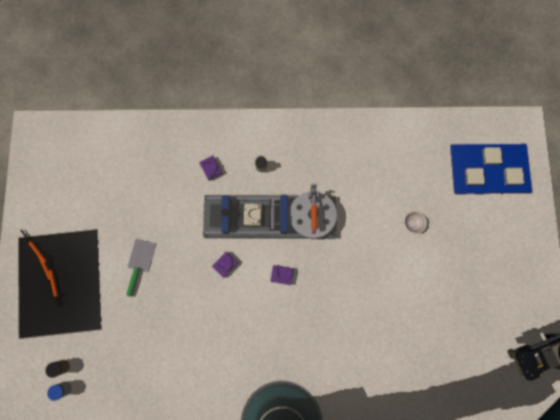

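The vise is in the middle with the wheel at scene (262,190) and the hinge pointing away from the robot. The cream model on the bed at scene (300,232) is the target. The purple ones at (327,192), (360,233) and (285,304) and the cream blocks on the blue mat are look-alikes. I'll take a closer look with the wrist camera to confirm.

```bash
cat > h.py <<'E'
from station import env, effector, solver, viewer, workorder, search_frame, tip_of
import cv2, numpy as np
R0=np.array([[-1,0,0],[0,0,-1],[0,-1,0]],float)  # cols: x=-X, y=-Z, z=-Y
def Rz(a):
    c,s=np.cos(a),np.sin(a); return np.array([[c,-s,0],[s,c,0],[0,0,1.]])
def shot(c,name):
    s=env.sense(); p,d=viewer.read_camera(c); i=viewer.camera_info(c)
    if c=="wrist":
        T=np.eye(4);T[:3,:3]=s["tcp_rot"];T[:3,3]=s["ee_pos"];T=T@i["T_tool_cam"];R,e=T[:3,:3],T[:3,3]
    else: R,e=i["rotation"],i["eye"]
    cv2.imwrite(f"pics/{name}.png",p[:,:,::-1]); np.savez(f"pics/{name}.npz",p=p,d=d,R=R,e=e,K=i["intrinsics"])
    return p,d,R,e,i["intrinsics"]
def cloud(d,R,e,K):
    v,u=np.mgrid[:d.shape[0],:d.shape[1]]
    P=np.stack([(u-K[0,2])/K[0,0]*d,-(v-K[1,2])/K[1,1]*d,-d],-1)
    W=P@R.T+e; W[d<=0]=np.nan; return W
def st():
    s=env.sense(); return round(s["t"],2),np.round(s["ee_pos"],4).tolist(),np.round(s["wrist_force"],1).tolist(),round(float(s["gripper_width"]),4)
def ask(c,ns):
    for n in ns: print(c,n,[(round(r["score"],2),np.round(r["at"],3).tolist()) for r in tip_of(c,n)[:3]])
E
python3 - <<'E'
from h import *
env.reach([0.56,-0.03,0.33],R0); print(st())
shot("wrist","w1"); ask("wrist",["hub","hinge","grip_mid","jaw","model","vise"]); print(st())
E
python3 -c "
import cv2
a=cv2.imread('pics/w1.png');cv2.imwrite('pics/w1b.png',cv2.resize(a,(800,600)))
s=cv2.imread('pics/a_scene.png')[160:300,210:370];cv2.imwrite('pics/s1c.png',cv2.resize(s,(686,600),interpolation=2))"
```

```text
(3.16, [0.56, -0.0311, 0.3297], [0.9, 0.4, -0.7], 0.0917)
wrist hub [(0.63, [0.593, -0.097, 0.064])]
wrist hinge [(0.59, [0.643, -0.098, 0.098])]
wrist grip_mid [(0.95, [0.573, -0.1, 0.104])]
wrist jaw []
wrist model [(0.92, [0.59, 0.078, 0.033]), (0.81, [0.75, 0.215, -0.003]), (0.72, [0.445, 0.163, 0.001])]
wrist vise [(0.64, [0.589, 0.03, 0.003])]
(3.51, [0.56, -0.0302, 0.3299], [-0.3, -0.2, -0.0], 0.0919)
```

View pics/w1b.png

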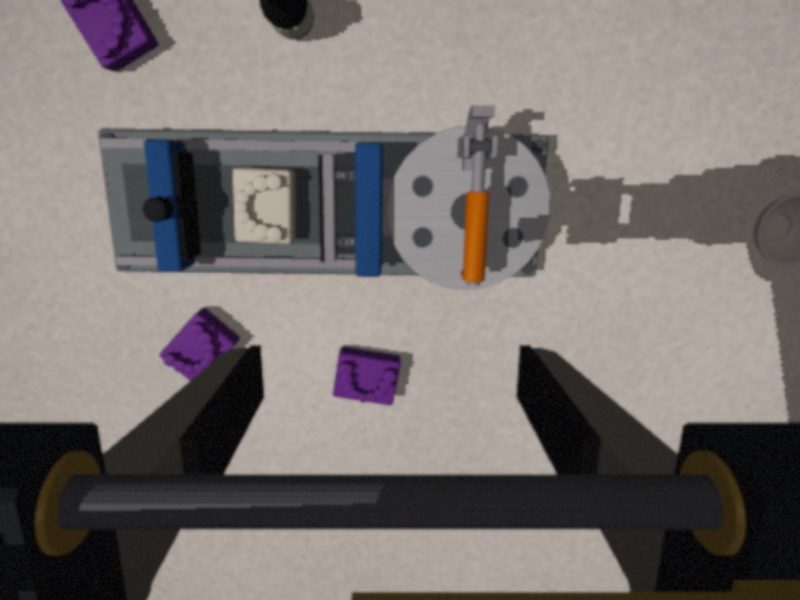

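View pics/s1c.png

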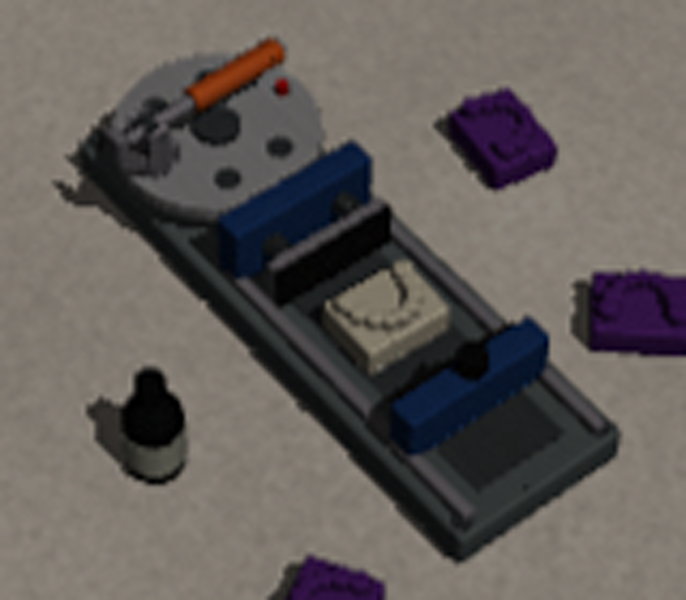

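The wrist view shows the handle folded across the wheel (hinge at (480,140), grip at (475,235)), the model at (263,205), the backstop at (165,205) and the pad at (328,205). Next I'll take accurate geometry from the depth data.

```bash
python3 - <<'E'
from h import *
from scipy.optimize import least_squares
z=np.load("pics/w1.npz"); W=cloud(z["d"],z["R"],z["e"],z["K"]); p=z["p"].astype(int)
r,g,b=p[...,0],p[...,1],p[...,2]
X,Y,Z=W[...,0],W[...,1],W[...,2]
# orange grip
hsv=cv2.cvtColor(z["p"],cv2.COLOR_RGB2HSV)
m=(hsv[...,0]<15)&(hsv[...,1]>180)&(hsv[...,2]>80)&(Z>0.07)&(Y<0)
P=W[m]; print("grip n",len(P),"x",np.percentile(P[:,0],[1,50,99]),"y",np.percentile(P[:,1],[1,50,99]),"z",np.percentile(P[:,2],[2,50,98]))
k=np.polyfit(P[:,0],P[:,1],1); print("dy/dx",k)
top=[(np.median(P[(abs(P[:,0]-x)<.004),0]),np.percentile(P[abs(P[:,0]-x)<.004,2],90)) for x in np.arange(P[:,0].min()+.006,P[:,0].max()-.004,.01)]
print(np.round(top,4).tolist())
# wheel disc
m=(abs(Z-0.062)<0.006)&(np.hypot(X-.59,Y+.098)<.085)
Q=W[m]; print("disc z",np.median(Q[:,2]))
mm=cv2.morphologyEx(m.astype(np.uint8),cv2.MORPH_CLOSE,np.ones((5,5)))
c=max(cv2.findContours(mm,0,1)[0],key=len)[:,0]; C=np.array([W[v,u] for u,v in c]); C=C[np.isfinite(C[:,0])]
f=least_squares(lambda q:np.hypot(C[:,0]-q[0],C[:,1]-q[1])-q[2],[.59,-.098,.07],loss="soft_l1",f_scale=.002); print("circle",f.x,len(C))
# vise edges: bed height region
m=(Z>0.02)&(Z<0.1)&(abs(X-.59)<.09)&(Y>-.05)&(Y<.3)
for nm,col in (("blue",(hsv[...,0]>100)&(hsv[...,0]<125)&(hsv[...,1]>120)),):
    for lo,hi in ((-.06,.05),(.08,.25)):
        q=W[m&col&(Z>.06)&(Y>lo)&(Y<hi)]; print(nm,len(q),"x",np.percentile(q[:,0],[1,99]),"y",np.percentile(q[:,1],[1,50,99]),"z",np.median(q[:,2]), "slope dy/dx",np.polyfit(q[:,0],q[:,1],1)[0])
q=W[(Z>.015)&(abs(X-.59)<.09)&(Y>.0)&(Y<.25)]
print("vise y max",np.percentile(q[:,1],[99.5,99.9]))
for y in (.06,.1,.14,.2):
    a=q[abs(q[:,1]-y)<.006]; print(y,np.percentile(a[:,0],[.5,99.5]))
# row profile along y at x=.59
for x in (.58,.60):
  for y in np.arange(-.03,.24,.005):
    a=W[(abs(X-x)<.004)&(abs(Y-y)<.0025)]; 
    if len(a): print((round(y,3),round(float(np.median(a[:,2])),3)),end=" ")
  print()
# model
m=(hsv[...,1]<70)&(hsv[...,2]>110)&(Z>.045)&(abs(X-.59)<.06)&(Y>.02)&(Y<.14)
q=W[m];print("model",np.percentile(q,[1,50,99],axis=0))
E
```

```text
grip n 418 x [0.54010974 0.57454996 0.60684275] y [-0.10458687 -0.09960493 -0.08805782] z [0.10451176 0.10965546 0.11391302]
dy/dx [-0.0174861  -0.08743329]
[[0.5457, 0.1136], [0.5558, 0.113], [0.5661, 0.1124], [0.5758, 0.1112], [0.5863, 0.1103], [0.5961, 0.1099]]
disc z 0.06232595506438876
circle [ 0.58820059 -0.09353843  0.06575813] 590
blue 1710 x [0.53886674 0.64289982] y [-0.02362088 -0.01244518 -0.00155394] z 0.08117737189701543 slope dy/dx -0.016916489368656702
blue 1524 x [0.541232  0.6459454] y [0.14797412 0.15683453 0.16908113] z 0.07112852591477853 slope dy/dx -0.014781034951539665
vise y max [0.22549227 0.22813954]
0.06 [0.52751058 0.65643055]
0.1 [0.52913539 0.65652738]
0.14 [0.52998973 0.65653497]
0.2 [0.5306747  0.65791805]
(np.float64(-0.03), 0.436) (np.float64(-0.025), 0.436) (np.float64(-0.02), 0.436) (np.float64(-0.015), 0.436) (np.float64(-0.01), 0.436) (np.float64(-0.005), 0.436) (np.float64(0.0), 0.436) (np.float64(0.005), 0.436) (np.float64(0.01), 0.436) (np.float64(0.015), 0.436) (np.float64(0.02), 0.439) (np.float64(0.025), 0.442) (np.float64(0.03), 0.067) (n
[... 1679 characters left out ...]
 0.054) (np.float64(0.11), 0.031) (np.float64(0.115), 0.031) (np.float64(0.12), 0.031) (np.float64(0.125), 0.031) (np.float64(0.13), 0.031) (np.float64(0.135), 0.031) (np.float64(0.14), 0.031) (np.float64(0.145), 0.05) (np.float64(0.15), 0.071) (np.float64(0.155), 0.082) (np.float64(0.16), 0.087) (np.float64(0.165), 0.087) (np.float64(0.17), 0.071) (np.float64(0.19), 0.031) (np.float64(0.195), 0.031) (np.float64(0.2), 0.031) (np.float64(0.205), 0.031) (np.float64(0.21), 0.031) (np.float64(0.215), 0.031) (np.float64(0.22), 0.03) (np.float64(0.225), 0.03) (np.float64(0.23), 0.03) 
model [[0.55092543 0.02034971 0.05222367]
 [0.59274348 0.07520233 0.05551597]
 [0.62908012 0.10515057 0.38642547]]
```

Geometry agrees across sources:
- **Hub:** about (0.590, -0.098).
- **Hinge:** about (0.642, -0.099, 0.098).
- **Grip:** middle at (0.574, -0.098, 0.103), raised about 0.07 rad.
- **Backstop:** face about 114 mm from the pad, so about 6.0 rad of cranking is expected.

Next I'll grasp the grip and lift it along its arc with the tool orientation held constant. The handle can pivot between the pads.

```bash
cat >> h.py <<'E'
PSI=-0.017; RT=Rz(PSI)@R0
HUB=np.array([.5897,-.098,.062]); rad=np.array([np.cos(PSI),np.sin(PSI),0]); HINGE=HUB+.052*rad+[0,0,.036]
UP=np.array([0,0,1.])
def gp(th,L=.068): return HINGE+L*(-np.cos(th)*rad+np.sin(th)*UP)-.019*UP
E
python3 - <<'E'
from h import *
for a in np.arange(0,6.6,.4):
    q=HUB+.052*np.array([np.cos(PSI-a),np.sin(PSI-a),0])+[0,0,.036+.054-.019]
    if solver.inverse_kinematics(q,RT) is None: print("noIK",a)
p=gp(.074); print(p)
env.reach(p+[0,0,.06],RT); env.movel(p,RT,rate=.08); print(st())
effector.grasp(8); print(st())
E
```

```text
[ 0.57388838 -0.09773118  0.08402741]
(5.22, [0.5742, -0.0977, 0.0843], [0.7, -0.2, -0.3], 0.0918)
(6.33, [0.5738, -0.0979, 0.084], [-0.2, -1.1, -0.1], 0.0179)
```

Width is 17.9 mm, which matches the 18 mm grip. Now I'll lift along the arc.

```bash
python3 - <<'E'
from h import *
for th in np.linspace(.2,1.571,9):
    env.movel(gp(th),RT,rate=.06); print(round(th,2),st())
env.pause(.2);print(st())
shot("scene","s2");shot("wrist","w2")
ask("scene",["hinge","grip_mid"])
s=cv2.imread('pics/s2.png')[120:300,200:370];w=cv2.imread('pics/w2.png')
cv2.imwrite('pics/s2c.png',cv2.hconcat([cv2.resize(s,(400,424),interpolation=2),cv2.resize(w,(400,424))]))
E
```

```text
0.2 (6.62, [0.5748, -0.0979, 0.0929], [-1.5, -1.0, 0.1], 0.0175)
0.37 (6.96, [0.5782, -0.0979, 0.1042], [-4.0, -0.7, 1.8], 0.0176)
0.54 (7.3, [0.5839, -0.098, 0.1147], [-2.9, -1.4, 1.6], 0.0177)
0.71 (7.64, [0.5911, -0.0981, 0.1242], [-2.7, -1.5, 2.5], 0.0177)
0.89 (7.98, [0.5996, -0.0982, 0.1323], [-1.7, -1.0, 3.0], 0.0179)
1.06 (8.32, [0.6092, -0.0984, 0.1387], [-2.1, -1.6, 2.0], 0.0179)
1.23 (8.67, [0.6196, -0.0985, 0.1434], [-0.5, -1.9, 1.8], 0.0177)
1.4 (9.01, [0.6308, -0.0987, 0.1462], [-0.8, -2.0, 1.7], 0.018)
1.57 (9.35, [0.6424, -0.0989, 0.1471], [-1.2, -2.0, 1.2], 0.0177)
(9.55, [0.6422, -0.0989, 0.1471], [-0.2, -1.5, 0.1], 0.0178)
scene hinge [(0.97, [0.646, -0.1, 0.1])]
scene grip_mid [(0.55, [0.632, -0.097, 0.166])]
```

View pics/s2c.png

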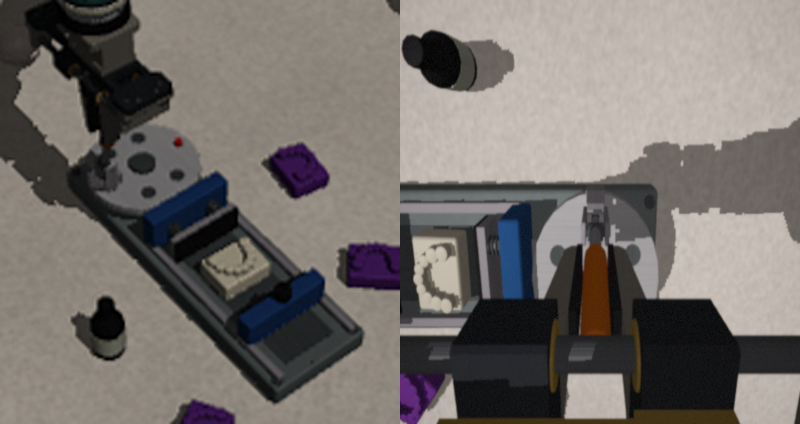

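The handle followed the gripper. The right pane shows the grip between the fingers at (595,290), pointing at the hinge at (597,210). I'll check uprightness by fitting the orange surface in the wrist depth.

```bash
python3 - <<'E'
from h import *
z=np.load("pics/w2.npz"); W=cloud(z["d"],z["R"],z["e"],z["K"])
hsv=cv2.cvtColor(z["p"],cv2.COLOR_RGB2HSV)
m=(hsv[...,0]<15)&(hsv[...,1]>180)&(hsv[...,2]>60)&(abs(W[...,0]-.64)<.05)&(abs(W[...,1]+.1)<.04)
P=W[m]; print(len(P),np.percentile(P,[1,50,99],axis=0).round(4).tolist())
for zz in np.arange(.125,.205,.01):
    q=P[abs(P[:,2]-zz)<.005]
    if len(q)>5: print(round(zz,3),len(q),np.percentile(q[:,0],[5,50,95]).round(4),np.median(q[:,1]).round(4))
# grey handle/hinge surface
g=(hsv[...,1]<60)&(abs(W[...,0]-.64)<.04)&(abs(W[...,1]+.099)<.012)&(W[...,2]>.08)&(W[...,2]<.14)
Q=W[g]
for zz in np.arange(.085,.14,.008):
    q=Q[abs(Q[:,2]-zz)<.004]
    if len(q)>3: print("g",round(zz,3),len(q),np.percentile(q[:,0],[5,50,95]).round(4),np.median(q[:,1]).round(4))
E
```

```text
3040 [[0.6329, -0.1063, 0.1352], [0.6382, -0.0981, 0.1764], [0.6447, -0.09, 0.1999]]
0.135 143 [0.641  0.644  0.6452] -0.0987
0.145 289 [0.6392 0.6427 0.6442] -0.0981
0.155 359 [0.6374 0.6413 0.6428] -0.0986
0.165 421 [0.6359 0.64   0.6415] -0.0981
0.175 488 [0.635  0.6387 0.6402] -0.0981
0.185 576 [0.6338 0.6374 0.639 ] -0.0981
0.195 740 [0.6332 0.636  0.6377] -0.098
g 0.085 147 [0.645  0.6531 0.6559] -0.0984
g 0.093 117 [0.6447 0.6489 0.67  ] -0.0986
g 0.101 604 [0.6357 0.6446 0.6699] -0.1001
g 0.109 475 [0.6416 0.6648 0.6698] -0.0982
g 0.117 102 [0.6399 0.6427 0.6439] -0.0981
g 0.125 27 [0.6412 0.6425 0.643 ] -0.0981
g 0.133 19 [0.6367 0.641  0.6442] -0.0909
```

The fitted axis leans about 0.13 rad toward the robot: the grip slipped sideways in the light grip, and the network gave a similar result (grip_mid x 0.632, hinge x 0.646). I'll regrasp aligned with the handle, grip harder, and rotate tool and handle rigidly to upright.

```bash
cat >> h.py <<'E'
def Ry(a):
    c,s=np.cos(a),np.sin(a); return np.array([[c,0,s],[0,1,0],[-s,0,c]])
def pose(lean,L=.068):   # lean towards robot (fold=pi/2-lean)
    R=Rz(PSI)@Ry(-lean)@R0; d=-R[:,1]
    return HINGE+(L-.019)*d, R
def lean(name):
    p,d,R,e,K=shot("wrist",name); W=cloud(d,R,e,K); hsv=cv2.cvtColor(p,cv2.COLOR_RGB2HSV)
    m=(hsv[...,0]<15)&(hsv[...,1]>180)&(hsv[...,2]>60)&(W[...,2]>.11)&(W[...,2]<.21)
    P=W[m]; P=P[np.abs(P[:,0]-HINGE[0])<.04]; r=[]
    for zz in np.arange(.115,.2,.006):
        q=P[abs(P[:,2]-zz)<.004]
        if len(q)>30: r.append((zz,np.percentile(q[:,0],92),np.median(q[:,1])))
    r=np.array(r); k=np.polyfit(r[:,0],r[:,1],1); print("lean",-k[0].round(3),"x axis at z.15",(np.polyval(k,.15)-.009).round(4),"yslope",np.polyfit(r[:,0],r[:,2],1)[0].round(3)); return -k[0]
E
python3 - <<'E'
from h import *
effector.release(); lean("w3")
p,R=pose(.13); env.movel(p,R,rate=.05); lean("w3b"); effector.grasp(25); print(st())
for l in (.087,.043,0): p,R=pose(l); env.movel(p,R,rate=.04); print(l,st())
env.pause(.2); lean("w4"); print(st())
E
```

```text
lean 0.125 x axis at z.15 0.6343 yslope 0.008
lean 0.128 x axis at z.15 0.6342 yslope -0.002
(12.42, [0.6353, -0.099, 0.1466], [-0.1, -0.8, -0.4], 0.0178)
0.087 (12.67, [0.6373, -0.099, 0.1466], [-1.4, -0.7, 1.6], 0.0174)
0.043 (12.92, [0.6392, -0.0991, 0.1466], [-2.0, -2.2, -0.1], 0.0174)
0 (13.17, [0.6412, -0.0991, 0.1467], [-1.4, -1.6, 0.2], 0.0173)
lean 0.007 x axis at z.15 0.6406 yslope 0.003
(13.42, [0.6412, -0.0991, 0.1467], [-0.9, -0.3, -2.3], 0.0176)
```

The handle is upright: lean 0.007 rad, axis x at 0.6406. Now I'll press straight down.

```bash
python3 - <<'E'
from h import *
effector.grasp(40); p,R=pose(0); 
print(st())
for dz in (.003,.006,.009,.012,.014,.0155):
    env.movel(p-[0,0,dz],R,rate=.03); s=st(); print(dz,s)
    if s[2][2]>25: break
lean("w5"); shot("scene","s5")
s=cv2.imread('pics/s5.png')[120:300,200:370];w=cv2.imread('pics/w5.png')
cv2.imwrite('pics/s5c.png',cv2.hconcat([cv2.resize(s,(400,424),interpolation=2),cv2.resize(w,(400,424))]))
E
```

```text
(13.63, [0.6413, -0.099, 0.1467], [-1.3, -1.6, -3.0], 0.0175)
0.003 (13.88, [0.6414, -0.0991, 0.144], [-3.8, -1.8, 0.6], 0.0173)
0.006 (14.13, [0.6415, -0.0991, 0.141], [-4.3, -1.8, 1.9], 0.0179)
0.009 (14.38, [0.6415, -0.0991, 0.1379], [-4.5, -2.4, 2.5], 0.0174)
0.012 (14.63, [0.6415, -0.0991, 0.1348], [-4.4, -2.5, 1.6], 0.0174)
0.014 (14.88, [0.6417, -0.0991, 0.1344], [-7.4, -2.4, 10.7], 0.0172)
0.0155 (15.13, [0.642, -0.099, 0.1343], [-9.2, -2.0, 17.3], 0.0175)
lean 0.005 x axis at z.15 0.6406 yslope 0.008
```

View pics/s5c.png

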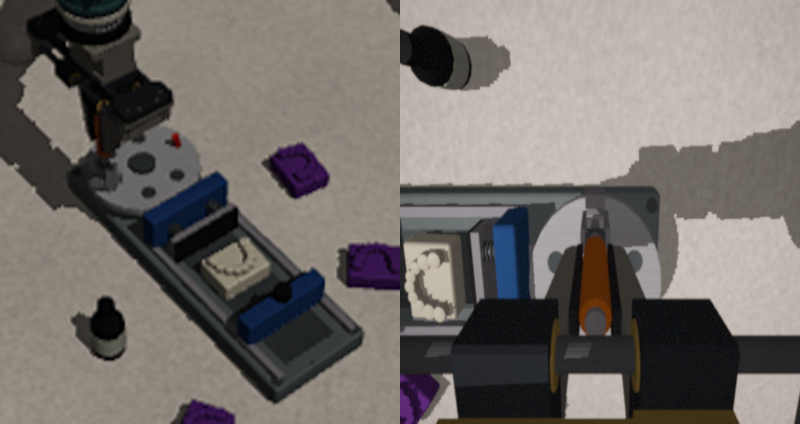

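The red pin has visibly risen (scene crop (176,140)) and the push met a firm stop. The hand travelled only 12.4 mm, so I'll check the actual handle travel from depth.

```bash
python3 - <<'E'
from h import *
for n in ("w3b","w4","w5"):
    z=np.load(f"pics/{n}.npz"); W=cloud(z["d"],z["R"],z["e"],z["K"]); hsv=cv2.cvtColor(z["p"],cv2.COLOR_RGB2HSV)
    near=(abs(W[...,0]-.64)<.025)&(abs(W[...,1]+.099)<.009)&(W[...,2]>.1)
    o=near&(hsv[...,0]<15)&(hsv[...,1]>180)
    print(n,"orange z",np.percentile(W[o][:,2],[.5,50,99.5]).round(4),"all",np.percentile(W[near&(W[...,2]<.215)][:,2],[99,99.8]).round(4))
for n in ("a_scene","s5"):
    if n=="a_scene":
        i=viewer.camera_info("scene"); d=np.load("pics/a_scene.npy");p=cv2.imread("pics/a_scene.png")[:,:,::-1].copy();R,e,K=i["rotation"],i["eye"],i["intrinsics"]
    else: z=np.load("pics/s5.npz");d,p,R,e,K=[z[k] for k in("d","p","R","e","K")]
    W=cloud(d,R,e,K);hsv=cv2.cvtColor(p,cv2.COLOR_RGB2HSV)
    m=((hsv[...,0]<6)|(hsv[...,0]>174))&(hsv[...,1]>160)&(hsv[...,2]>80)&(np.hypot(W[...,0]-.59,W[...,1]+.098)<.09)
    print(n,m.sum(),W[m][:,2].round(4)[:12],np.nanmedian(W[m],axis=0))
E
```

```text
w3b orange z [0.1348 0.1832 0.2006] all [0.203  0.2035]
w4 orange z [0.1343 0.1837 0.2004] all [0.21   0.2106]
w5 orange z [0.1213 0.1707 0.1883] all [0.1977 0.1984]
a_scene 4 [0.0681 0.0742 0.0682 0.0666] [ 0.53453013 -0.09532795  0.06814731]
s5 7 [0.0833 0.0808 0.0801 0.0776 0.0798 0.0736 0.0675] [ 0.53831783 -0.09527096  0.07981756]
```

Orange dropped 12–13 mm, which is past the 11.5 mm latch threshold but not clearly at the stop, and there's a side load of -9 N. I'll regrasp relaxed on the measured axis and push again.

```bash
python3 - <<'E'
from h import *
effector.release(); 
p=np.array([.6408,-.099,.134]); env.movel(p,RT,rate=.05); print(st()); effector.grasp(40); env.pause(.1); print(st())
for dz in (.0015,.003,.0045,.006):
    env.movel(p-[0,0,dz],RT,rate=.03); s=st(); print(dz,s)
    if s[2][2]>28: break
lean("w6")
z=np.load("pics/w6.npz"); W=cloud(z["d"],z["R"],z["e"],z["K"]); hsv=cv2.cvtColor(z["p"],cv2.COLOR_RGB2HSV)
o=(abs(W[...,0]-.64)<.025)&(abs(W[...,1]+.099)<.009)&(W[...,2]>.1)&(hsv[...,0]<15)&(hsv[...,1]>180)
print("orange z",np.percentile(W[o][:,2],[.5,50,99.5]).round(4))
E
```

```text
(16.64, [0.6409, -0.099, 0.1343], [-0.4, 0.2, 0.1], 0.0922)
(17.86, [0.6408, -0.0991, 0.134], [0.8, 0.1, -0.2], 0.0172)
0.0015 (18.11, [0.641, -0.0991, 0.1338], [-3.3, -1.3, 7.2], 0.0171)
0.003 (18.36, [0.6412, -0.0991, 0.1336], [-5.1, 0.4, 14.1], 0.0174)
0.0045 (18.61, [0.6414, -0.0991, 0.1335], [-7.2, 0.4, 20.6], 0.0179)
0.006 (18.86, [0.6416, -0.0991, 0.1333], [-9.3, 0.1, 28.0], 0.0174)
lean 0.002 x axis at z.15 0.6408 yslope 0.001
orange z [0.1215 0.171  0.1882]
```

It's at the hard stop: force rises at once with no further travel, the pin is up about 12 mm, and the lean is about 0. I'll ease off and start cranking clockwise, watching the radial and tangential forces.

```bash
cat >> h.py <<'E'
import json,os
def wang(e,hub,PH0=-.017):
    return (PH0-np.arctan2(e[1]-hub[1],e[0]-hub[0]))
def crank(a0,a1,hub,z=.1338,step=.2,rate=.05,r=.052,fmax=25):
    n=max(1,int(np.ceil((a1-a0)/step))); log=[]
    for a in np.linspace(a0,a1,n+1)[1:]:
        ph=PSI-a; d=np.array([np.cos(ph),np.sin(ph)]); t=np.array([np.sin(ph),-np.cos(ph)])
        env.movel(np.r_[np.array(hub)+r*d,z],RT,rate=rate); s=env.sense(); F=s["wrist_force"][:2]; e=s["ee_pos"]
        aa=wang(e,hub); aa+=2*np.pi*round((a-aa)/2/np.pi)
        print(f"{s['t']:.2f} cmd {a:.2f} act {aa:.3f} r {np.hypot(*(e[:2]-hub)):.4f} Frad {F@d:.1f} Ftan {F@t:.1f} Fz {s['wrist_force'][2]:.1f} w {s['gripper_width']:.4f}")
        if np.hypot(*F)>fmax: print("STOP force"); break
    return aa
HUB2=(.5888,-.098)
E
python3 - <<'E'
from h import *
env.movel([.6408,-.099,.1338],RT,rate=.05); effector.grasp(25); print(st())
crank(0,1.2,HUB2)
E
```

```text
(19.39, [0.641, -0.0991, 0.1339], [-2.4, 0.7, 7.1], 0.0178)
19.75 cmd 0.20 act 0.143 r 0.0522 Frad -1.4 Ftan -3.9 Fz 7.0 w 0.0174
20.11 cmd 0.40 act 0.338 r 0.0521 Frad -1.4 Ftan -5.2 Fz 5.2 w 0.0172
20.47 cmd 0.60 act 0.556 r 0.0521 Frad -0.1 Ftan -4.8 Fz 4.4 w 0.0175
20.82 cmd 0.80 act 0.771 r 0.0521 Frad 0.0 Ftan -5.5 Fz 2.7 w 0.0179
21.18 cmd 1.00 act 0.986 r 0.0523 Frad -0.6 Ftan -4.9 Fz 3.3 w 0.0173
21.54 cmd 1.20 act 1.195 r 0.0523 Frad -0.7 Ftan -4.8 Fz 3.4 w 0.0173
```

The wheel turns freely with 5 N tangential and almost no radial force. I'll continue to 4.4 rad and then measure the jaw.

```bash
python3 - <<'E'
from h import *
crank(1.2,4.4,HUB2,rate=.06,step=.27)
for c,n in (("scene","s7"),("top","t7"),("wrist","w7")): shot(c,n)
s=cv2.imread('pics/s7.png')[120:300,200:370];w=cv2.imread('pics/w7.png')
cv2.imwrite('pics/s7c.png',cv2.hconcat([cv2.resize(s,(400,424),interpolation=2),cv2.resize(w,(400,424))]))
E
```

```text
21.93 cmd 1.47 act 1.468 r 0.0524 Frad -0.6 Ftan -3.5 Fz 4.2 w 0.0176
22.31 cmd 1.73 act 1.730 r 0.0524 Frad -1.2 Ftan -3.4 Fz 4.6 w 0.0178
22.69 cmd 2.00 act 1.995 r 0.0524 Frad -0.7 Ftan -2.5 Fz 4.4 w 0.0176
23.07 cmd 2.27 act 2.259 r 0.0524 Frad -1.5 Ftan -3.3 Fz 4.4 w 0.0179
23.46 cmd 2.53 act 2.524 r 0.0524 Frad -1.2 Ftan -3.4 Fz 5.6 w 0.0174
23.84 cmd 2.80 act 2.791 r 0.0523 Frad -1.5 Ftan -4.7 Fz 5.5 w 0.0176
24.23 cmd 3.07 act 3.054 r 0.0522 Frad -2.0 Ftan -3.1 Fz 6.4 w 0.0179
24.61 cmd 3.33 act 3.315 r 0.0522 Frad -2.7 Ftan -3.6 Fz 6.3 w 0.0179
24.99 cmd 3.60 act 3.572 r 0.0521 Frad -3.4 Ftan -2.9 Fz 7.3 w 0.0177
25.38 cmd 3.87 act 3.833 r 0.0520 Frad -3.1 Ftan -3.3 Fz 8.9 w 0.0179
25.76 cmd 4.13 act 4.095 r 0.0519 Frad -2.3 Ftan -3.8 Fz 9.7 w 0.0175
26.14 cmd 4.40 act 4.358 r 0.0519 Frad -2.4 Ftan -3.1 Fz 10.2 w 0.0172
```

View pics/s7c.png

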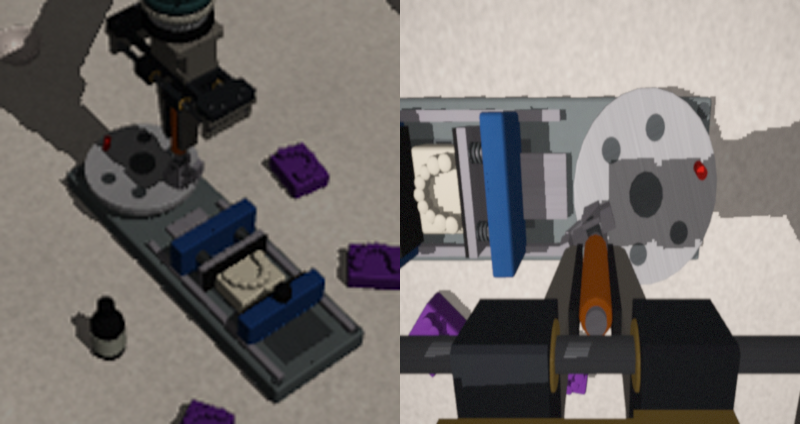

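The pad is now against the model and pushing it (crop (235,258)). The model still has a gap to the backstop. I'll measure that gap.

```bash
cat >> h.py <<'E'
def meas(n):
    z=np.load(f"pics/{n}.npz"); W=cloud(z["d"],z["R"],z["e"],z["K"]); hsv=cv2.cvtColor(z["p"],cv2.COLOR_RGB2HSV)
    X,Y,Z=W[...,0],W[...,1],W[...,2]
    blue=(hsv[...,0]>100)&(hsv[...,0]<125)&(hsv[...,1]>120)&(abs(X-.59)<.06)&(Z>.065)&(Z<.095)
    ys=Y[blue]; ys=ys[ys>-.1]
    if len(ys):
        c=ys.min(); 
        a=ys[ys<np.median(ys[ys<.12]) +.03] if (ys<.12).any() else ys
        print(n,"jaw blue y",np.percentile(ys[ys<.12],[2,50,98]).round(4) if (ys<.12).any() else None,"backstop",np.percentile(ys[ys>.13],[2,50,98]).round(4) if (ys>.13).any() else None)
    cols=[]
    for y in np.arange(-.04,.18,.003):
        q=W[(abs(X-.585)<.006)&(abs(Y-y)<.0015)&(Z<.1)]
        if len(q): cols.append(f"{y:.3f}:{np.median(q[:,2])*1000:.0f}")
    print(" ".join(cols))
E
python3 - <<'E'
from h import *
for n in ("w1","w7","t7","s7"): meas(n)
E
```

```text
w1 jaw blue y [-0.0227 -0.0124 -0.0018] backstop [0.1484 0.157  0.1687]
-0.040:62 -0.037:63 -0.034:63 -0.031:63 -0.028:61 -0.025:39 -0.022:80 -0.019:81 -0.016:82 -0.013:82 -0.010:81 -0.007:81 -0.004:81 -0.001:79 0.002:30 0.005:30 0.008:31 0.011:31 0.014:31 0.017:41 0.020:67 0.023:67 0.026:67 0.029:67 0.035:31 0.038:31 0.041:31 0.044:31 0.047:31 0.050:31 0.053:31 0.056:40 0.059:54 0.062:54 0.065:54 0.068:55 0.071:54 0.074:55 0.077:54 0.080:54 0.083:55 0.086:55 0.089:55 0.092:62 0.095:63 0.098:63 0.101:62 0.104:54 0.107:54 0.113:32 0.116:31 0.119:31 0.122:31 0.125:31 0.128:31 0.131:31 0.134:31 0.137:31 0.140:31 0.143:31 0.146:53 0.149:69 0.152:73 0.155:81 0.158:87 0.161:86 0.164:87 0.167:80 0.170:71
w7 jaw blue y [0.0282 0.0366 0.0491] backstop [0.1462 0.1496 0.1503]
-0.040:70 -0.037:63 -0.034:62 -0.031:63 -0.028:62 -0.025:30 -0.022:30 -0.019:31 -0.016:39 -0.013:39 -0.010:39 -0.007:39 -0.004:39 -0.001:39 0.002:39 0.005:39 0.008:39 0.011:39 0.014:40 0.017:39 0.020:39 0.023:39 0.026:39 0.029:63 0.032:81 0.035:81 0.038:81 0.041:81 0.044:81 0.047:81 0.050:81 0.068:53 0.071:59 0.074:68 0.07
[... 472 characters left out ...]
137:34 0.140:30 0.143:32 0.146:46 0.149:69 0.152:72 0.155:84 0.158:78 0.161:86 0.164:78 0.167:71 0.170:69 0.179:30
s7 jaw blue y [0.0313 0.0456 0.0524] backstop [0.1496 0.1628 0.1717]
-0.040:64 -0.037:60 -0.034:35 -0.031:61 -0.028:53 -0.025:63 -0.019:39 -0.016:39 -0.013:39 -0.010:41 -0.007:40 -0.004:41 -0.001:41 0.002:42 0.029:81 0.032:81 0.035:82 0.038:82 0.041:81 0.044:82 0.047:69 0.050:64 0.053:63 0.071:69 0.074:69 0.077:68 0.080:62 0.083:58 0.086:55 0.089:55 0.092:56 0.095:55 0.098:55 0.101:54 0.104:55 0.107:54 0.110:56 0.113:63 0.116:65 0.119:65 0.122:61 0.125:57 0.128:54 0.131:49 0.134:55 0.149:87 0.152:88 0.155:86 0.158:83 0.161:88 0.164:73 0.167:73 0.170:52 0.173:42 0.176:33 0.179:33
```

```bash
python3 - <<'E'
from h import *
for n in ("w1","w3","w5","w7"):
    z=np.load(f"pics/{n}.npz"); W=cloud(z["d"],z["R"],z["e"],z["K"]);X,Y,Z=W[...,0],W[...,1],W[...,2]
    m=(abs(X-.585)<.04)&(Z>.036)&(Z<.066)&(Y>.138)&(Y<.16); q=W[m]
    if len(q): print(n,"face y",len(q),np.percentile(q[:,1]-.016*(0.585-q[:,0]),[10,50,90]).round(4))
    m=(abs(X-.585)<.04)&(Z>.036)&(Z<.060)&(Y>-.0)&(Y<.09);q=W[m]
    m=(abs(X-.585)<.03)&(Z>.064)&(Z<.07)&(Y>.01)&(Y<.1);q=W[m]
    if len(q): print(n,"padtop y",np.percentile(q[:,1],[3,50,97]).round(4))
E
```

```text
w1 face y 590 [0.1448 0.1452 0.1457]
w1 padtop y [0.0164 0.0247 0.0941]
w3 padtop y [0.0175 0.0251 0.0937]
w5 padtop y [0.0175 0.0249 0.0946]
w7 face y 2361 [0.1443 0.145  0.1457]
w7 padtop y [0.0288 0.0736 0.0903]
```

Backstop face is at y = 0.145 and the pad started at about 0.031, so contact is expected near 5.3 rad and the target is about 6.0. I'll crank to 5.8 in fine steps and then measure the spring.

```bash
cat >> h.py <<'E'
def spring(n):
    z=np.load(f"pics/{n}.npz"); W=cloud(z["d"],z["R"],z["e"],z["K"]); hsv=cv2.cvtColor(z["p"],cv2.COLOR_RGB2HSV)
    X,Y,Z=W[...,0],W[...,1],W[...,2]; Yc=Y-.016*(.585-X)
    b=(hsv[...,0]>100)&(hsv[...,0]<125)&(hsv[...,1]>120)&(abs(X-.59)<.05)&(Z>.077)&(Z<.085)&(Y<.13)
    j=Yc[b]; j0=np.percentile(j,[3,97])
    m=(abs(X-.585)<.04)&(Z>.0645)&(Z<.0695)&(Yc>j0[1]+.004)&(Yc<j0[1]+.045)&~((hsv[...,0]>100)&(hsv[...,0]<125)&(hsv[...,1]>120)); q=Yc[m]
    h,e=np.histogram(q,np.arange(-.05,.2,.002)); 
    print(n,"jaw",j0.round(4),"pad",len(q),np.percentile(q,[5,50,95]).round(4),"pad-jaw",(np.median(q)-j0.mean()).round(4))
E
python3 - <<'E'
from h import *
spring("w1");spring("w5");spring("w7")
crank(4.4,5.0,HUB2,step=.2); crank(5.0,5.8,HUB2,step=.1,rate=.04)
for c,n in (("scene","s8"),("wrist","w8")): shot(c,n)
spring("w8"); meas("w8"); meas("s8")
E
```

```text
w1 jaw [-0.0222 -0.0023] pad 740 [0.0119 0.0231 0.0293] pad-jaw 0.0354
w5 jaw [-0.023  -0.0028] pad 1074 [0.0122 0.0229 0.0292] pad-jaw 0.0358
w7 jaw [0.0292 0.0491] pad 2366 [0.0641 0.0743 0.0809] pad-jaw 0.0351
26.65 cmd 4.60 act 4.552 r 0.0518 Frad -2.5 Ftan -3.5 Fz 11.2 w 0.0171
27.01 cmd 4.80 act 4.750 r 0.0519 Frad -2.5 Ftan -3.4 Fz 11.8 w 0.0174
27.37 cmd 5.00 act 4.947 r 0.0519 Frad -0.4 Ftan -3.9 Fz 12.5 w 0.0177
27.65 cmd 5.10 act 5.038 r 0.0519 Frad -1.7 Ftan -4.3 Fz 12.0 w 0.0172
27.93 cmd 5.20 act 5.135 r 0.0520 Frad -1.6 Ftan -4.3 Fz 12.3 w 0.0174
28.22 cmd 5.30 act 5.232 r 0.0520 Frad -2.4 Ftan -5.1 Fz 12.2 w 0.0179
28.50 cmd 5.40 act 5.329 r 0.0520 Frad -1.8 Ftan -5.7 Fz 12.0 w 0.0174
28.78 cmd 5.50 act 5.426 r 0.0520 Frad -2.1 Ftan -5.4 Fz 11.8 w 0.0175
29.07 cmd 5.60 act 5.521 r 0.0520 Frad -2.3 Ftan -5.3 Fz 11.0 w 0.0173
29.35 cmd 5.70 act 5.612 r 0.0520 Frad -0.7 Ftan -6.1 Fz 12.0 w 0.0176
29.63 cmd 5.80 act 5.701 r 0.0520 Frad -0.9 Ftan -6.4 Fz 11.2 w 0.0176
w8 jaw [0.045  0.0653] pad 1934 [0.0811 0.0878 0.0945] pad-jaw 0.0326
w8 jaw blue y [0.044  0.0521 0.065 ]
[... 358 characters left out ...]
107:55 0.110:55 0.113:54 0.116:54 0.119:55 0.122:55 0.125:57 0.128:58 0.131:62 0.134:63 0.137:63
s8 jaw blue y [0.0476 0.0614 0.068 ] backstop [0.1499 0.1626 0.172 ]
-0.040:61 -0.037:44 -0.034:60 -0.031:54 -0.028:53 -0.025:32 -0.019:34 -0.016:30 -0.013:33 -0.010:32 -0.007:33 -0.004:41 -0.001:40 0.002:40 0.005:42 0.008:38 0.011:39 0.014:41 0.017:41 0.020:43 0.047:82 0.050:83 0.053:81 0.056:82 0.059:81 0.062:63 0.065:71 0.068:59 0.083:68 0.086:66 0.089:68 0.092:63 0.095:62 0.098:55 0.101:55 0.104:55 0.107:56 0.110:54 0.113:55 0.116:53 0.119:55 0.122:55 0.125:56 0.128:63 0.131:64 0.134:66 0.137:66 0.140:65 0.152:86 0.155:87 0.158:86 0.161:73 0.164:87 0.167:71 0.170:54 0.173:35 0.176:31 0.179:33
```

Three estimates of the squeeze so far:
- **Jaw travel:** 67.8 mm minus 64 mm free travel gives 3.8 mm.
- **Pad–carriage gap change:** 2.8 mm.
- **Force rise:** 2.9 N at 0.23 N/N gives about 4.2 mm.

They average about 3.6 mm, so I'll go another 0.36 rad.

```bash
python3 - <<'E'
from h import *
crank(5.8,6.18,HUB2,step=.095,rate=.04)
for c,n in (("scene","s9"),("wrist","w9")): shot(c,n)
spring("w9")
s=cv2.imread('pics/s9.png')[120:300,200:370];w=cv2.imread('pics/w9.png')
cv2.imwrite('pics/s9c.png',cv2.hconcat([cv2.resize(s,(400,424),interpolation=2),cv2.resize(w,(400,424))]))
E
```

```text
30.01 cmd 5.89 act 5.783 r 0.0521 Frad -0.9 Ftan -6.6 Fz 11.0 w 0.0176
30.28 cmd 5.99 act 5.866 r 0.0520 Frad -1.0 Ftan -8.6 Fz 9.5 w 0.0173
30.56 cmd 6.08 act 5.949 r 0.0520 Frad -1.3 Ftan -9.7 Fz 10.1 w 0.0177
30.83 cmd 6.18 act 6.033 r 0.0519 Frad -0.5 Ftan -10.0 Fz 8.9 w 0.0176
w9 jaw [0.0489 0.0691] pad 1746 [0.0827 0.088  0.0944] pad-jaw 0.029
```

View pics/s9c.png

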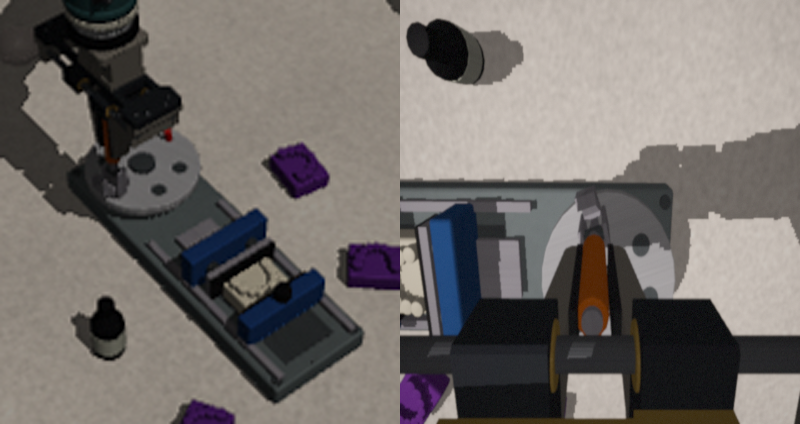

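The pad has stopped at 0.088 and the carriage kept moving. Squeeze estimates are 7.6 mm (travel), 6.5 mm (gap) and about 9 mm (force), so about 7.5 mm, which is half-way. I'll unload the arm, let go and rise clear.

```bash
python3 - <<'E'
from h import *
s=env.sense(); e=s["ee_pos"].copy(); env.movel([e[0],e[1],.1340],RT,rate=.03); print(st())
effector.release(); print(st())
e=env.sense()["ee_pos"]; env.movel([e[0],e[1],.30],RT,rate=.12); 
shot("wrist","w10")
env.reach([.56,-.03,.36],R0); print(st())
shot("wrist","w11"); shot("scene","s11")
spring("w11"); spring("w10"); meas("w11"); ask("wrist",["hinge","grip_mid","model"])
s=cv2.imread('pics/s11.png')[120:300,200:370];w=cv2.imread('pics/w11.png')
cv2.imwrite('pics/s11c.png',cv2.hconcat([cv2.resize(s,(400,424),interpolation=2),cv2.resize(w,(400,424))]))
E
```

```text
(31.34, [0.6387, -0.0841, 0.1339], [2.0, 1.1, 7.4], 0.0175)
(32.5, [0.6393, -0.086, 0.134], [0.0, -0.8, -0.7], 0.092)
(34.62, [0.5599, -0.0301, 0.3605], [0.2, -0.4, 0.1], 0.0918)
w11 jaw [0.0493 0.0696] pad 642 [0.0829 0.0886 0.0949] pad-jaw 0.0292
w10 jaw [0.049  0.0693] pad 750 [0.0826 0.0884 0.0948] pad-jaw 0.0293
w11 jaw blue y [0.0482 0.0579 0.0697] backstop [0.1481 0.1572 0.1689]
-0.040:63 -0.037:63 -0.034:63 -0.031:62 -0.028:31 -0.025:31 -0.022:30 -0.019:30 -0.016:30 -0.013:30 -0.010:30 -0.007:30 -0.004:30 -0.001:30 0.002:36 0.005:40 0.008:39 0.011:39 0.014:39 0.017:39 0.020:39 0.023:40 0.026:40 0.029:39 0.032:39 0.035:39 0.038:40 0.041:39 0.044:39 0.047:39 0.050:68 0.053:82 0.056:81 0.059:82 0.062:81 0.065:82 0.068:81 0.071:80 0.080:32 0.083:52 0.086:68 0.089:67 0.092:67 0.095:67 0.098:55 0.101:55 0.104:54 0.107:54 0.110:54 0.113:55 0.116:54 0.119:54 0.122:54 0.125:55 0.128:57 0.131:62 0.134:63 0.137:64 0.140:62 0.143:54 0.146:63 0.149:69 0.152:73 0.155:77 0.158:87 0.161:86 0.164:86 0.167:86 0.170:72
wrist hinge [(0.73, [0.639, -0.084, 0.096])]
wrist grip_mid [(0.9, [0.64, -0.083, 0.155])]
wrist model [(0.96, [0.443, 0.166, 0.001]), (0.9, [0.414, -0.006, 0.002]), (0.68, [0.59, 0.116, 0.032])]
```

View pics/s11c.png

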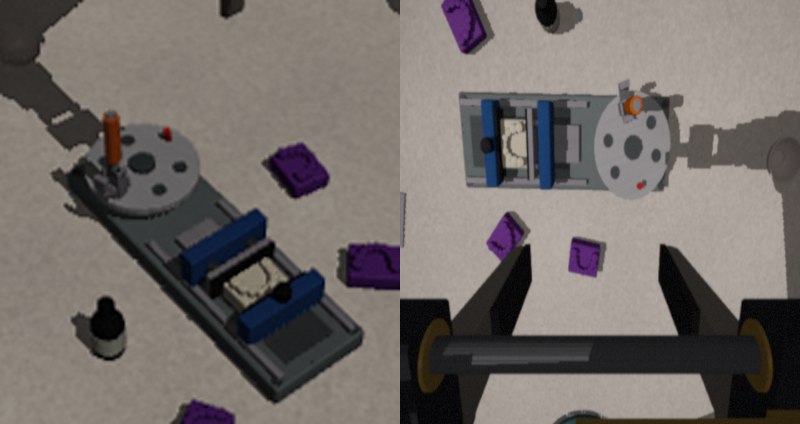

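The handle stands upright (crop (112,135)) with the red pin up. The model sits between pad and backstop, and nothing changed after I let go. Handing in.

```bash
python3 - <<'E'
from h import *
workorder.finish_job(); print(st())
E
```

```text
the job is handed in; nothing more can be done
the job is handed in; nothing more can be done
```

The dental model is clamped against the backstop, with the pad's spring squeezed roughly half-way, and the job is handed in. It took about 35 s of the 72 s allowed.

- **Handle:** I raised it to within about 0.01 rad of upright and pressed it to the hard stop, and the red pin rose about 12 mm. The first, light grip slipped and left the handle leaning 0.13 rad. I regrasped it and corrected that before pressing.
- **Cranking:** I turned the wheel about 6.0 rad clockwise and the jaw travelled about 72 mm. I then let go and moved clear.
- **Last checks:** The handle is upright, the pin is up, and the model is between pad and backstop. The jaw did not move when I let go. I never touched the bottle, spatula, dish or purple look-alikes.
- **Disagreements:** My squeeze estimates differ: 6.2–6.4 mm from images of the pad, about 7.6 mm from jaw travel and about 9 mm from the force rise. The target is about 8 mm, and all of them lie between too loose (2.7 mm) and crushing (12 mm). The handle's measured press travel was 12–13 mm, not the nominal 14 mm. That is past the 11.5 mm latch point, and further pushing gave almost no movement.

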